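# Set the pull-out tamping plank to its pointer and hold it

## Robot

A 6-joint arm with a two-finger parallel gripper is mounted at the origin on the work surface. World frame = base frame: x ahead of the robot, y to its left, z up, the work surface at z = 0. Lengths are in m, angles in rad, forces in N, time in s.
With the tool pointing down it reaches from about 0.35 to 0.975 m from the base axis. Payload 4.9 kg.
Tool frame: the origin (TCP) lies at the very end of the fingers, on their centre line; the grasp point (between the pads) lies ctrl.grip_point_offset behind it (ctrl.grip_point_offset is the distance from the TCP to the grasp point, in m); z points along the fingers, y is the line along which they close (so a half turn about z gives the same grasp; the last joint's range is limited). The gripper opens to 85 mm and grips with 20 to 120 N. Pads are 22 mm wide; open, the fingers measure 114 mm over their backs; the gripper's body (76 mm by 85 mm) begins 54 mm behind the grasp point. The pads swing forward as they close: fully open they stand 13 mm farther back than shut.
Start: joints at [-0.119, 0.053, 1.613, -0, 1.476, -0.119], TCP at [0.625, 0, 0.231] pointing down, gripper open.
Joint ranges: [-3.01, 3.01], [-1.01, 2.22], [0.06, 2.58], [-1.02, 4.17], [0.09, 2.62], [-3.14, 3.14]. Speed limits (rad/s): [2.57, 2.57, 3.14, 3.14, 3.14, 3.14].

## Interface

Orientations are given as a rotation vector (axis times angle).
In Python, from station import ctrl gives the robot as it stands. The module is installed in compiled form; this text tells all that it offers.
- The arm moves only by the tool drive_tool, never from a script. Its argument "steps" is a list of rows, each an object with "translation": the shift along the tool's x, y, z normalised to -1 to 1, where 1 is 4 cm, a list of three; "angular": the turn, a rotation vector about the tool's x, y, z normalised to -1 to 1, where 1 is 8 degrees, a list of three; "gripper": the opening, from 0 (shut) to 1 (fully open). In form: [{"translation": [dx, dy, dz], "angular": [wx, wy, wz], "gripper": gripper}, ...]. A call has 1 to 8 rows; each row shifts and turns the commanded pose from where the row before left it, along the tool's axes as they then stand; what a row does not reach is not made up. A row lasts 1/8 s, in which the tool goes at most 62.5 mm and 10.7 degrees, less where a joint would pass 70% of its speed; a pose out of reach is approached as far as the arm can. A call with a number of a shift or a turn outside -1 to 1 is refused whole. A call with a gripper value outside its range is refused whole. The fingers move at their own pace and stop on an object; "force" is the grip in N (left out, the last holds). Time passes only in rows, so rows that do not move let the fingers close. It gives the time, the measured TCP pose, the force, the opening and the grip force at its end, in the units of the state.
- ctrl.get_obs(): the state, without advancing time (a new reading comes with each control period).
- ctrl.get_image(name): name is "scene" or "side" or "wrist"; returns a dict with "color" (420x560x3 uint8, red, green, blue), "depth" (420x560 float32, m along the optical axis (not along the pixel's ray), 0 where there is no reading), "fx", "fy", "cx", "cy" (pixels), "k1" (the pictures are not rectified: a ray, as slopes to the right and down, at radius r is drawn at 1 + k1 r^2 times it, then the intrinsics apply), "R" (3x3) and "t" (3): a world point X has camera coordinates R X + t. Camera axes: x right, y down, z forward; pixel columns grow to the right and rows downward; lengths in m; the calibration is good to about 2 mm. A picture is of the moment at which its call begins.
- ctrl.finish_job(): hands the job in; it is judged then, once.
The state is a dict: "t": time; "q": joint angles; "dq": joint speeds; "effort": joint torques, N m; "tool_pos": TCP position; "tool_rot": TCP orientation; "contact_force": force on the tool from outside, world axes, zero at the start; "wrist_torque": the same for the moment, N m; "opening": finger opening in m; "grip_force": force on a finger pad.
Only numpy, scipy, OpenCV 4.12 (cv2) and the standard library are available. Lean on these libraries where they do the work, as an engineer would, in place of code of your own. Each camera call takes 0.05 s, during which the arm holds its last target. There are 200 camera calls.

## Task

Plug the black tamping stand's square foot fully home into the square socket in the plank lying on the steel bench. Then, with the stand staying plugged in, slide the plank outward between its rails, away from the socket end, until its steel-capped end is in line with the pointer on the slim rod, and keep the plank level: it would tip over by itself there, so finish while still holding it steady with the gripper, ready to be clamped from below. Leave the other cups and tools where they stand.

Things in the scene. Friction and masses are not known exactly. Their poses are not given: they have to be found in the camera images.
- riser: Fixed low stainless-steel bench on the counter, 130 (x) x 330 (y) x 70 mm tall, origin under its centre. Its own +y axis is the outward direction in which the plank slides; its outer edge is at y = +165 mm. Two steel guide rails along its long sides (inner faces at x = +-52.5 mm, 12 mm above its top) keep the plank straight.
- plank: Loose pale wooden plank, 100 (x) x 340 (y) x 20 mm, its outer (+y) 20 mm a steel bar; about 0.75 kg; origin at the centre of its underside, centre of mass 24 mm outward of it. Lies on the riser between the rails, parallel to it, overhanging its outer edge by 30 to 70 mm. Out at the pointer it overbalances and tips unless held (up to 8 N down at the socket).
- plank_socket (a point): Centre of the square socket hole (28.5 x 28.5 mm, through the 20 mm plank, chamfered mouth, sides parallel to the plank's) at the plank's top face, 35 mm from its inner (-y) end; axes as the plank's. The riser's top closes the hole from below.
- plank_end (a point): Middle of the top edge of the plank's outer, steel-capped end face; axes as the plank's.
- stand: Loose black plastic tamping stand, 67 mm tall, 0.1 kg, upright on its plug; origin at the centre of the plug's underside. From below: square plug 26 mm wide, 15 mm long (lowest 4 mm: 24 wide), flange 48 x 48 from 15 to 23 mm, block 40 x 40 from 23 to 67 mm (grip here, either way), notch 16 wide, 20 deep along x in its top. Sides along x and y; fits the socket at any quarter turn.
- stand_shoulder (a point): Centre of the underside of the stand's shoulder flange, 15 mm above the plug's underside; it comes to lie on plank_socket when the plug is fully home.
- mark: Fixed slim steel rod (10 mm thick, 120 mm tall, on a 44 mm round foot) standing on the counter beside the plank's path, on the riser's +x side, 90 mm from the plank's centre line; origin under the rod. Axes parallel to the riser's. An 8 mm thick pointer juts 30 mm from it towards the plank at 108 mm height, square to the sliding direction.
- mark_pointer (a point): Tip of the pointer, 18 mm above the plank's top face and about 10 mm beside the plank's path; axes parallel to the riser's, so the pointer's y line is where the plank's outer end must come.
- pourer: Bystander, leave alone: matte white ceramic pourer with side handle and spout, about 80 mm wide, 100 mm tall, origin at the centre of its underside.
- glass_cup: Bystander, leave alone: smoke-tinted glass cup, 74 mm rim, 85 mm tall, origin at the centre of its underside.
- dosing_cup: Bystander, leave alone: small steel dosing cup, 58 mm rim, 55 mm tall, origin at the centre of its underside.
- tamper: Bystander, leave alone: dark steel tamper, round 58 mm base, 92 mm tall, origin at the centre of its underside.
- pitcher: Bystander, leave alone: steel milk pitcher with handle, 84 mm rim, 100 mm tall, origin at the centre of its underside.
- canister: Bystander, leave alone: white ceramic canister with dark lid, 80 mm diameter, 120 mm tall, origin at the centre of its underside.

How it is judged:
On the way:
1. the stand is plugged fully home into the plank, before the plank has been slid out (its end still more than 60 mm short of the pointer) (distance between stand_shoulder and plank_socket below 0.005 m and z of stand_shoulder in the frame of plank_socket below 0.003 m and angle between the z axis of stand and the z axis of plank, either way round below 0.07 rad and y of plank_end in the frame of mark_pointer below -0.06 m), for 0.2 s.
At the end, for the whole second after the job is handed in: Stand fully home in the socket (within 3 mm of height, 5 mm of place); plank end in line with the pointer within 8 mm along the slide; plank on the riser, level within 0.04 rad, at rest; gripper touching stand or plank with over 1 N, so holding it (distance between stand_shoulder and plank_socket below 0.005 m and z of stand_shoulder in the frame of plank_socket below 0.003 m and angle between the z axis of stand and the z axis of plank, either way round below 0.07 rad and y of plank_end in the frame of mark_pointer between -0.008 and 0.008 m and angle between plank's own z axis and vertical below 0.04 rad and z of plank in the frame of riser between 0.064 and 0.078 m and contact force between plank and riser above 0.5 N and (contact force between the fingers and stand above 1 N or contact force between the fingers and plank above 1 N) and linear speed of plank below 0.02 m/s); the arm keeps its last pose, push and grip.
It fails at once if the plank tips by more than 0.12 rad (angle between plank's own z axis and vertical above 0.12 rad).
It fails at once if a bystander is moved by more than 30 mm (distance of any of pourer, glass_cup, dosing_cup, tamper, pitcher, canister from where it was at the start of the episode above 0.03 m).
It also fails if it takes over 48 s, if anything falls off the work surface, if the arm or the gripper's body presses on something with over 40 N, if the wrist force passes 120 N, or if a joint passes its speed limit or range.

## Working session

There is one attempt and no reset: what is moved stays moved. The work goes in short steps, Python scripts to look and compute and a tool call to move; the robot and the scene stay as the last step left them, time stands still between calls to the robot, and variables do not carry over. Pictures are saved under pics/ and viewed, at most 10 in all, crops included, and the job is handed in when it is done.

Besides the shell and the picture viewer there is one more tool, called after "Emit:" by a JSON object that holds its "method" and its "body", one argument or row to a line. drive_tool: Moves the arm, as the interface text tells. Its arguments: {"type":"object","properties":{"steps":{"type":"array"},"force":{"type":"number"}},"required":["steps"]}

```bash
mkdir -p pics; cat > h.py <<'E'
import numpy as np, cv2, pickle
from station import ctrl
def grab(n):
    im=ctrl.get_image(n); pickle.dump(im,open(f'pics/{n}.pkl','wb')); return im
def load(n): return pickle.load(open(f'pics/{n}.pkl','rb'))
def world(im):
    h,w=im['depth'].shape
    u,v=np.meshgrid(np.arange(w),np.arange(h))
    xd=(u-im['cx'])/im['fx']; yd=(v-im['cy'])/im['fy']
    x,y=xd.copy(),yd.copy()
    for _ in range(8):
        s=1+im['k1']*(x*x+y*y); x=xd/s; y=yd/s
    d=im['depth']; P=np.stack([x*d,y*d,d],-1)
    W=(P-im['t'])@np.array(im['R']); W[d<=0]=np.nan
    return W
E
python3 - <<'E'
from h import *
o=ctrl.get_obs(); print({k:np.round(v,3) for k,v in o.items()}, ctrl.grip_point_offset)
for n in('scene','side','wrist'):
    im=grab(n); print(n,im['fx'],im['k1'],np.round(-np.array(im['R']).T@im['t'],3),np.round(np.array(im['R'])[2],2))
    cv2.imwrite(f'pics/{n}0.png',im['color'][...,::-1])
E
```

```text
{'t': np.float64(0.0), 'q': array([-0.119,  0.053,  1.614,  0.   ,  1.476, -0.119]), 'dq': array([-0.001, -0.001,  0.001,  0.001, -0.002, -0.001]), 'effort': array([ 0.0000e+00, -3.9367e+01, -3.7018e+01, -0.0000e+00,  7.0000e-03,
       -0.0000e+00]), 'tool_pos': array([0.624, 0.   , 0.23 ]), 'tool_rot': array([-2.22e+00, -2.22e+00,  2.00e-03]), 'contact_force': array([-0.818, -0.124, -0.139]), 'wrist_torque': array([-0.028, -0.001,  0.026]), 'grip_force': np.float64(0.0), 'opening': np.float64(0.086)} 0.0187
scene 543.5869955481445 -0.22098992111807023 [1.413 0.531 0.974] [-0.64 -0.41 -0.65]
side 411.4226874372874 -0.0021903920033153656 [0.448 0.621 0.71 ] [ 0.09 -0.71 -0.7 ]
wrist 344.60957840681806 -0.06564319617704115 [0.625 0.071 0.373] [-0.   -0.28 -0.96]
```

View pics/scene0.png

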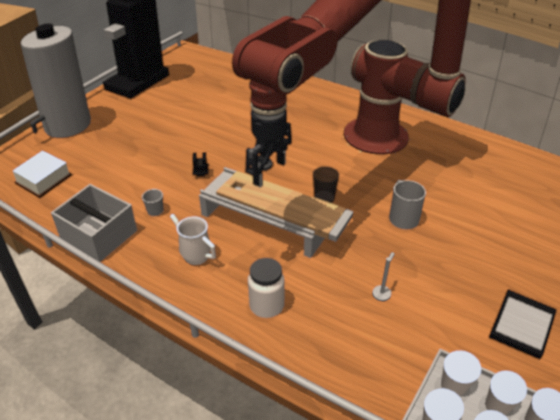

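View pics/side0.png

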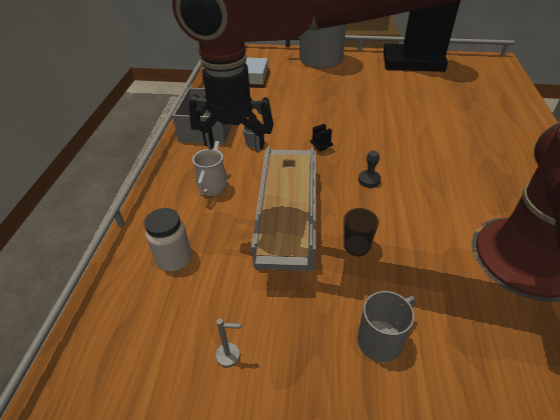

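View pics/wrist0.png

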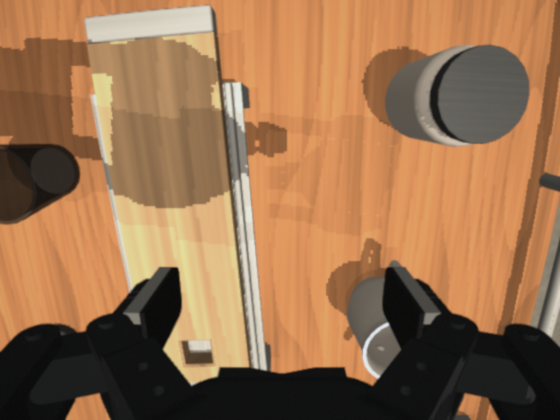

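The scene view shows the stand at (200,165), the plank running from the socket at (238,185) to its steel end at (330,215), and the pointer rod at (385,280). The side view shows the stand at (321,137), the socket at (289,163), the steel end at (281,263) and the pointer tip at (240,325). The wrist view shows the socket at (198,350). I'll measure these in 3D.

```bash
cat > m.py <<'E'
from h import *
def uvbox(n,b):
    im=load(n); W=world(im); x0,y0,x1,y1=b
    return W[y0:y1,x0:x1].reshape(-1,3), im['color'][y0:y1,x0:x1].reshape(-1,3).astype(int)
def rect(P):
    c,s,a=cv2.minAreaRect((P[:,:2]*1000).astype(np.float32)); return np.round(c,1),np.round(s,1),round(a,2)
if __name__=='__main__':
    for n,sb,pb,mb in(('scene',(188,148,212,182),(195,165,360,260),(365,245,400,305)),('side',(305,120,340,156),(240,145,325,275),(205,310,250,370))):
        P,C=uvbox(n,sb); m=P[:,2]>0.056; print(n,'stand top z',np.nanmedian(P[m,2]),m.sum(),rect(P[m]))
        m=(P[:,2]>0.012)&(C.max(1)<70); print(' stand all',rect(P[m]), np.round(np.nanmax(P[m,2]),3))
        P,C=uvbox(n,pb); m=(abs(P[:,2]-0.09)<0.005); print(' plank',m.sum(),np.nanmedian(P[m,2]),rect(P[m]))
        w=m&(C[:,0]-C[:,2]>40); print(' wood',w.sum(),rect(P[w]))
        P,C=uvbox(n,mb); m=(P[:,2]>0.1); Q=P[m]; print(' pointer',m.sum()); print(np.round(Q[np.argsort(Q[:,0])][::max(1,len(Q)//12)],3))
        m=(P[:,2]>0.02)&(P[:,2]<0.095); print(' rod',m.sum(),np.round(np.nanmedian(P[m],0),3))
    P=world(load('wrist'));C=load('wrist')['color'].astype(int); P=P[:365,80:270].reshape(-1,3);C=C[:365,80:270].reshape(-1,3)
    m=(abs(P[:,2]-0.09)<0.005)
    print('wrist plank',m.sum(),np.nanmedian(P[m,2]),rect(P[m]))
E
python3 m.py; python3 - <<'E'
from h import *
a=load('side')['color'][100:170,250:350,::-1]; b=load('wrist')['color'][320:390,150:250,::-1]; c=load('side')['color'][300:370,200:300,::-1]; d=load('scene')['color'][145:215,185:285,::-1]
f=lambda x:cv2.resize(x,(400,280),interpolation=cv2.INTER_NEAREST)
cv2.imwrite('pics/crop1.png',np.vstack([np.hstack([f(a),f(b)]),np.hstack([f(c),f(d)])]))
E
```

```text
scene stand top z 0.06524418278346743 102 (array([ 470., -346.]), array([45.4, 41. ]), 37.88)
 stand all (array([ 474.1, -343.1]), array([42.7, 43.9]), 43.92) 0.071
 plank 3590 0.0891459182458067 (array([540.4, -44.7]), array([275.6, 384.6]), 35.27)
 wood 3234 (array([532.3, -34.9]), array([265. , 341.2]), 37.41)
 pointer 67
[[0.568 0.296 0.106]
 [0.574 0.295 0.11 ]
 [0.579 0.292 0.113]
 [0.584 0.294 0.112]
 [0.587 0.293 0.112]
 [0.597 0.292 0.12 ]
 [0.6   0.298 0.104]
 [0.602 0.298 0.111]
 [0.604 0.297 0.119]
 [0.605 0.293 0.118]
 [0.606 0.3   0.106]
 [0.606 0.293 0.106]
 [0.607 0.291 0.106]
 [0.608 0.297 0.117]]
 rod 100 [0.606 0.296 0.061]
side stand top z 0.06690970220832188 223 (array([ 490. , -282.8]), array([182.7,  52.5]), 73.06)
 stand all (array([ 468. , -345.2]), array([50.2, 44.7]), 36.26) 0.07
 plank 5127 0.09044535119462638 (array([531.5, -22.4]), array([111.2, 343.2]), 3.54)
 wood 4570 (array([533.6, -32.7]), array([ 99.9, 322.1]), 3.7)
 pointer 155
[[0.569 0.293 0.109]
 [0.574 0.295 0.11 ]
 [0.577 0.295 0.108]
 [0.581 0.29  0.111]
 [0.585 0.297 0.11 ]
 [0.589 0.293 0.111]
 [0.593 0.297 0.112]
 [0.596 0.297 0.111]
 [0.599 0.298 0.115]
 [0.6   0.298 0.103]
 [0.602 0.296 0.12 ]
 [0.603 0.297 0.119]
 [0.605 0.298 0.114]]
 rod 129 [0.601 0.298 0.06 ]
wrist plank 37321 0.0897390753001691 (array([531.4, -13.1]), array([101.6, 322.4]), 3.66)
```

View pics/crop1.png

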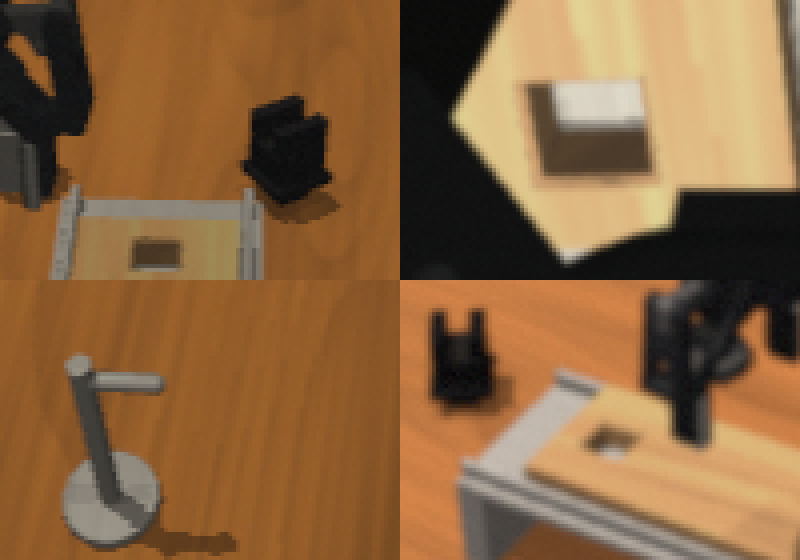

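The close-ups show the stand upright with its notch, the square socket with the steel riser visible through it, and the pointer tip. Next I'll move above the stand for a close wrist view.

Emit:
{"method": "drive_tool", "body": {
  "steps": [
    {"translation":[-1,-0.48,0],"angular":[0,0,0],"gripper":1},
    {"translation":[-1,-0.48,0],"angular":[0,0,0],"gripper":1},
    {"translation":[-1,-0.48,0],"angular":[0,0,0],"gripper":1},
    {"translation":[-1,-0.48,0],"angular":[0,0,0],"gripper":1},
    {"translation":[-1,-0.48,0],"angular":[0,0,0],"gripper":1},
    {"translation":[-1,-0.48,0],"angular":[0,0,0],"gripper":1},
    {"translation":[-1,-0.48,0],"angular":[0,0,0],"gripper":1},
    {"translation":[-1,-0.48,0],"angular":[0,0,0],"gripper":1}
  ]
}}

```text
t: 1.15
tool_pos: [0.4705, -0.3211, 0.231]
tool_rot: [-2.221, -2.221, -0.0]
contact_force: [-0.9, -0.4, -1.0]
opening: 0.0852
grip_force: 0.0
```

Emit:
{"method": "drive_tool", "body": {
  "steps": [
    {"translation":[0,-0.25,0],"angular":[0,0,0],"gripper":1},
    {"translation":[0,0,0],"angular":[0,0,0],"gripper":1}
  ]
}}

```text
t: 1.4
tool_pos: [0.4609, -0.3196, 0.231]
tool_rot: [-2.222, -2.22, -0.001]
contact_force: [-0.2, -0.6, 0.7]
opening: 0.0852
grip_force: 0.0
```

```bash
python3 - <<'E'
from h import *
from m import rect
o=ctrl.get_obs(); print(o['t'],o['tool_pos'],o['tool_rot'],o['contact_force'])
im=grab('wrist'); cv2.imwrite('pics/w1.png',im['color'][...,::-1])
W=world(im); p=W.reshape(-1,3)
near=(abs(p[:,0]-.47)<.045)&(abs(p[:,1]+.344)<.045)
for lo,hi in((.058,.075),(.03,.075),(.012,.03)):
    m=near&(p[:,2]>lo)&(p[:,2]<hi); print(lo,m.sum(),rect(p[m]),np.nanmedian(p[m,2]))
E
```

```text
1.4 [ 0.46093752 -0.31956893  0.23096309] [-2.22171159e+00 -2.22010801e+00 -6.79743785e-04] [-0.22387808 -0.64747998  0.73411495]
0.058 1177 (array([ 468.9, -347.9]), array([40.2, 40.5]), 37.25) 0.06639487776529703
0.03 2050 (array([ 468.9, -347.7]), array([40.3, 40.7]), 37.14) 0.06443136764641579
0.012 473 (array([ 468.8, -347.4]), array([47.9, 47.9]), 37.24) 0.0224522556219619
```

View pics/w1.png

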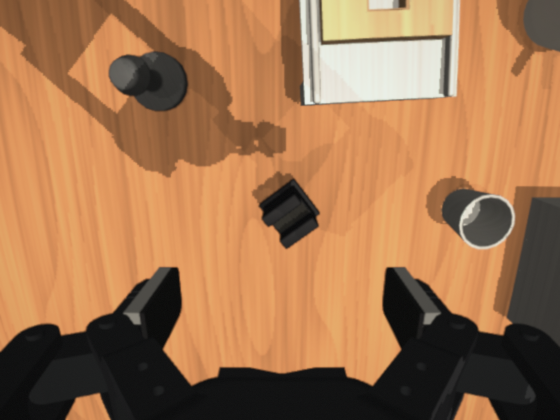

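The stand's centre is at (0.469,-0.348) and it is turned 37.2°, matching the wrist image where it sits near (290,212). I'll align over it and descend partway.

Emit:
{"method": "drive_tool", "body": {
  "steps": [
    {"translation":[-0.7,0.2,0.3],"angular":[0,0,0],"gripper":1},
    {"translation":[0,0,0.65],"angular":[0,0,-0.93],"gripper":1},
    {"translation":[0,0,0.65],"angular":[0,0,-0.93],"gripper":1},
    {"translation":[0,0,0.65],"angular":[0,0,-0.93],"gripper":1},
    {"translation":[0,0,0.65],"angular":[0,0,-0.93],"gripper":1},
    {"translation":[0,0,0.65],"angular":[0,0,-0.93],"gripper":1},
    {"translation":[0,0,0],"angular":[0,0,0],"gripper":1},
    {"translation":[0,0,0],"angular":[0,0,0],"gripper":1}
  ]
}}

```text
t: 2.45
tool_pos: [0.4703, -0.3477, 0.0904]
tool_rot: [1.397, 2.812, -0.0]
contact_force: [0.4, 0.1, 0.4]
opening: 0.0854
grip_force: 0.0
```

```bash
cat >> h.py <<'E'
from scipy.spatial.transform import Rotation as Ro
def pose():
    o=ctrl.get_obs(); R=Ro.from_rotvec(o['tool_rot']).as_matrix(); p=np.array(o['tool_pos'])
    print('t',round(float(o['t']),2),'p',np.round(p,4),'yaw_y',round(np.degrees(np.arctan2(R[1,1],R[0,1])),2),'z',np.round(R[:,2],4),'F',np.round(o['contact_force'],1),'op',round(float(o['opening']),4),'g',o['grip_force'])
    return p,R
E
python3 - <<'E'
from h import *
p,R=pose(); print(R.T@(np.array([.4689,-.3477,.028])-p)/.04)
E
```

```text
t 2.45 p [ 0.4703 -0.3477  0.0904] yaw_y 37.17 z [ 1.1e-03 -9.0e-04 -1.0e+00] F [0.4 0.1 0.4] op 0.0854 g 0.0
[ 0.02460656 -0.0285306   1.55958841]
```

Emit:
{"method": "drive_tool", "body": {
  "force": 70,
  "steps": [
    {"translation":[0.02,-0.03,0.8],"angular":[0,0,0],"gripper":1},
    {"translation":[0,0,0.75],"angular":[0,0,0],"gripper":1},
    {"translation":[0,0,0],"angular":[0,0,0],"gripper":1},
    {"translation":[0,0,0],"angular":[0,0,0],"gripper":0},
    {"translation":[0,0,0],"angular":[0,0,0],"gripper":0},
    {"translation":[0,0,0],"angular":[0,0,0],"gripper":0},
    {"translation":[0,0,0],"angular":[0,0,0],"gripper":0},
    {"translation":[0,0,0],"angular":[0,0,0],"gripper":0}
  ]
}}

```text
t: 3.45
tool_pos: [0.4691, -0.3492, 0.0294]
tool_rot: [1.396, 2.811, -0.002]
contact_force: [1.0, 0.3, 6.4]
opening: 0.0391
grip_force: 70.7
```

Emit:
{"method": "drive_tool", "body": {
  "steps": [
    {"translation":[0,0,-0.8],"angular":[0,0,0],"gripper":0},
    {"translation":[0,0,-0.8],"angular":[0,0,0.84],"gripper":0},
    {"translation":[0,0,-0.8],"angular":[0,0,0.84],"gripper":0},
    {"translation":[0,0,-0.8],"angular":[0,0,0.84],"gripper":0},
    {"translation":[0,0,-0.8],"angular":[0,0,0.84],"gripper":0},
    {"translation":[0,0,0],"angular":[0,0,0.84],"gripper":0},
    {"translation":[0,0,0],"angular":[0,0,0],"gripper":0},
    {"translation":[0,0,0],"angular":[0,0,0],"gripper":0}
  ]
}}

```text
t: 4.45
tool_pos: [0.4675, -0.3476, 0.1863]
tool_rot: [-2.148, -2.29, -0.0]
contact_force: [-1.1, -0.8, -1.3]
opening: 0.039
grip_force: 70.4
```

```bash
python3 - <<'E'
from h import *
from m import rect
p,R=pose()
for n in('wrist','side','scene'):
    im=grab(n); W=world(im); C=im['color'].astype(int)
    if n!='scene':
        # plank fit
        P=W.reshape(-1,3)
        m=(abs(P[:,2]-.09)<.006)&(abs(P[:,0]-.535)<.08)&(P[:,1]>-.25)&((C.reshape(-1,3)[:,0]-C.reshape(-1,3)[:,2])>40)
        print(n,'wood',m.sum(),rect(P[m]))
        # socket: hole pixels (below top)
        m=(P[:,2]<.085)&(P[:,2]>.05)&(abs(P[:,0]-.54)<.03)&(abs(P[:,1]+.16)<.035)
        print(' hole',m.sum(), np.round(np.nanmean(P[m],0),4) if m.any() else '')
    P=W.reshape(-1,3); q=(P-p)@R
    m=(abs(q[:,0])<.04)&(abs(q[:,1])<.04)&(q[:,2]>.003)&(q[:,2]<.06)
    print(n,'held',m.sum(), np.round(np.nanpercentile(q[m],[1,50,99],axis=0)*1000,1).tolist() if m.any() else '')
a=load('side')['color'][...,::-1]; b=load('wrist')['color'][...,::-1]
cv2.imwrite('pics/w2.png',np.hstack([cv2.resize(a,(400,300)),cv2.resize(b,(400,300))]))
E
```

```text
t 4.45 p [ 0.4675 -0.3476  0.1863] yaw_y 3.69 z [-0.0013  0.0013 -1.    ] F [-1.1 -0.8 -1.3] op 0.039 g 70.35263657569885
wrist wood 0 (array([0., 0.]), array([0., 0.]), 0.0)
 hole 64 [ 0.5616 -0.1941  0.0699]
wrist held 1665 [[12.4, -23.3, 3.3], [22.8, -0.0, 6.9], [25.3, 23.8, 11.7]]
side wood 4559 (array([535.5,  51.6]), array([496.2, 127.1]), 88.53)
 hole 72 [ 0.5431 -0.1707  0.0758]
side held 125 [[-4.7, -21.7, 3.3], [20.8, 3.3, 8.9], [26.7, 24.5, 27.1]]
scene held 116 [[-19.6, -22.3, 3.2], [14.5, 14.4, 8.4], [28.1, 26.1, 28.9]]
```

View pics/w2.png

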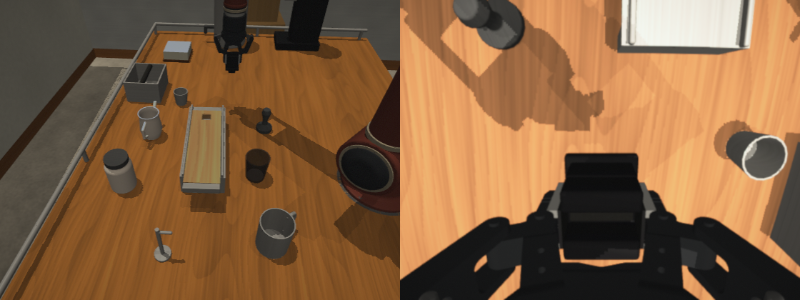

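The stand is held square, with its flange visible at (600,165) in the right half of the picture. I'll move it near the socket so the wrist camera can see the hole.

Emit:
{"method": "drive_tool", "body": {
  "steps": [
    {"translation":[0.7,0.6,0],"angular":[0,0,0],"gripper":0},
    {"translation":[0.7,0.6,0],"angular":[0,0,0],"gripper":0},
    {"translation":[0.7,0.6,0],"angular":[0,0,0],"gripper":0},
    {"translation":[0,0,0],"angular":[0,0,0],"gripper":0},
    {"translation":[0,0,0],"angular":[0,0,0],"gripper":0}
  ]
}}

```text
t: 5.22
tool_pos: [0.5342, -0.2599, 0.1869]
tool_rot: [-2.15, -2.29, 0.001]
contact_force: [0.1, 0.4, -1.0]
opening: 0.0389
grip_force: 70.6
```

```bash
cat >> h.py <<'E'
def ortho(im,x0,x1,y0,y1,z,s=4000):
    # top view, s px/m, col ~ x, row ~ -y
    xs=np.arange(x0,x1,1/s); ys=np.arange(y1,y0,-1/s); X,Y=np.meshgrid(xs,ys)
    c=np.stack([X,Y,np.full_like(X,z)],-1)@np.array(im['R']).T+im['t']
    a,b=c[...,0]/c[...,2],c[...,1]/c[...,2]; f=1+im['k1']*(a*a+b*b)
    return cv2.remap(im['color'],(im['fx']*a*f+im['cx']).astype(np.float32),(im['fy']*b*f+im['cy']).astype(np.float32),cv2.INTER_LINEAR)
E
python3 - <<'E'
from h import *
from m import rect
p,R=pose(); im=grab('wrist'); W=world(im); P=W.reshape(-1,3); C=im['color'].astype(int).reshape(-1,3)
m=(abs(P[:,2]-.09)<.005)&(abs(P[:,0]-.535)<.08)&(P[:,1]>-.22)&(C[:,0]-C[:,2]>40)
print('wood',m.sum(),rect(P[m]),np.nanmedian(P[m,2]))
m=(P[:,2]<.0845)&(P[:,2]>.06)&(abs(P[:,0]-.54)<.03)&(abs(P[:,1]+.16)<.025); print('hole',m.sum(),np.round(np.nanmedian(P[m],0),4),rect(P[m]))
q=(P-p)@R
m=(abs(q[:,1])<.03)&(q[:,0]>.01)&(q[:,0]<.03)&(q[:,2]>-.002)&(q[:,2]<.03); print('flange',np.round(np.nanpercentile(q[m],[1,5,25,50,75,95,99],axis=0)*1000,1).tolist())
O=ortho(im,.49,.59,-.22,-.10,.09); S=ortho(grab('side'),.49,.59,-.22,-.10,.09)
cv2.imwrite('pics/o1.png',np.hstack([O,S])[...,::-1])
E
```

```text
t 5.22 p [ 0.5342 -0.2599  0.1869] yaw_y 3.63 z [-8.e-04 -1.e-04 -1.e+00] F [ 0.1  0.4 -1. ] op 0.0389 g 70.62212347984314
wood 16073 (array([ 540.5, -155.2]), array([100.7,  73. ]), 3.99) 0.08989516815672086
hole 1914 [ 0.5409 -0.1543  0.0701] (array([ 543. , -156.5]), array([34.1, 29.1]), 2.77)
flange [[12.8, -23.3, -1.7], [17.1, -22.0, -0.6], [20.9, -12.3, 5.5], [22.0, 0.0, 6.6], [24.1, 12.6, 7.5], [25.1, 22.3, 10.3], [25.3, 23.7, 11.7]]
```

View pics/o1.png

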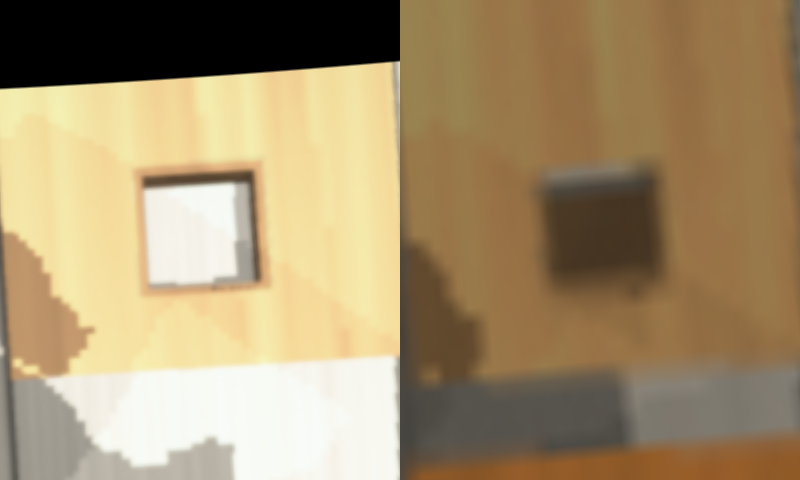

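The socket mouth's centre is at (202,228) in the wrist ortho and (202,225) in the side ortho, so the socket is near (0.5404,-0.1568). I'll move the stand above it.

Emit:
{"method": "drive_tool", "body": {
  "steps": [
    {"translation":[0.84,0.1,0],"angular":[0,0,0],"gripper":0},
    {"translation":[0.84,0.11,0],"angular":[0,0,0],"gripper":0},
    {"translation":[0.84,0.11,0.4],"angular":[0,0,0],"gripper":0},
    {"translation":[0,0,0.5],"angular":[0,0,0],"gripper":0},
    {"translation":[0,0,0.5],"angular":[0,0,0],"gripper":0},
    {"translation":[0,0,0],"angular":[0,0,0],"gripper":0},
    {"translation":[0,0,0],"angular":[0,0,0],"gripper":0}
  ]
}}

```text
t: 6.2
tool_pos: [0.5411, -0.1593, 0.1315]
tool_rot: [2.152, 2.289, -0.0]
contact_force: [0.3, 0.3, -0.8]
opening: 0.0393
grip_force: 70.6
```

```bash
python3 - <<'E'
from h import *
p,R=pose(); print('rows units', R.T@(np.array([.5403,-.158,.102])-p)/.04)
E
```

```text
t 6.2 p [ 0.5411 -0.1593  0.1315] yaw_y 3.53 z [ 2.e-04 -2.e-04 -1.e+00] F [ 0.3  0.3 -0.8] op 0.0393 g 70.636265873909
rows units [ 0.03337453 -0.01782595  0.73797375]
```

Emit:
{"method": "drive_tool", "body": {
  "steps": [
    {"translation":[0.03,-0.02,0.2],"angular":[0,0,0],"gripper":0},
    {"translation":[0,0,0.12],"angular":[0,0,0],"gripper":0},
    {"translation":[0,0,0.12],"angular":[0,0,0],"gripper":0},
    {"translation":[0,0,0],"angular":[0,0,0],"gripper":0}
  ]
}}

```text
t: 6.7
tool_pos: [0.5397, -0.157, 0.113]
tool_rot: [-2.15, -2.289, 0.001]
contact_force: [-0.1, 0.2, -0.9]
opening: 0.039
grip_force: 70.6
```

Emit:
{"method": "drive_tool", "body": {
  "steps": [
    {"translation":[0,0,0.1],"angular":[0,0,0],"gripper":0},
    {"translation":[0,0,0.1],"angular":[0,0,0],"gripper":0},
    {"translation":[0,0,0],"angular":[0,0,0],"gripper":0}
  ]
}}

```text
t: 7.08
tool_pos: [0.5398, -0.157, 0.1051]
tool_rot: [-2.15, -2.289, 0.001]
contact_force: [0.3, -0.5, -1.2]
opening: 0.0389
grip_force: 70.6
```

Emit:
{"method": "drive_tool", "body": {
  "steps": [
    {"translation":[0,0,0.08],"angular":[0,0,0],"gripper":0},
    {"translation":[0,0,0.04],"angular":[0,0,0],"gripper":0},
    {"translation":[0,0,0],"angular":[0,0,0],"gripper":0}
  ]
}}

```text
t: 7.45
tool_pos: [0.5404, -0.1572, 0.1044]
tool_rot: [-2.15, -2.29, 0.001]
contact_force: [-9.0, 3.9, 14.9]
opening: 0.0391
grip_force: 72.5
```

```bash
python3 - <<'E'
from h import *
p,R=pose(); im=grab('wrist'); P=world(im).reshape(-1,3); q=(P-p)@R
# heights of flange top strip and plank near
m=(abs(q[:,1])<.02)&(q[:,0]>.0215)&(q[:,0]<.0245); print('flange strip z',np.round(np.nanpercentile(P[m,2],[5,25,50,75,95])*1000,1),m.sum())
m=(abs(q[:,1])<.02)&(q[:,0]>.03)&(q[:,0]<.06); print('plank z',np.round(np.nanpercentile(P[m,2],[5,25,50,75,95])*1000,1),m.sum())
for n in('side','scene'):
    im=grab(n); P=world(im).reshape(-1,3); q=(P-p)@R
    m=(abs(q[:,1])<.012)&(q[:,0]>.0215)&(q[:,0]<.024); print(n,'flange',np.round(np.nanpercentile(P[m,2],[5,50,95])*1000,1) if m.any() else '',m.sum())
    m=(abs(q[:,1])<.02)&(q[:,0]>.03)&(q[:,0]<.06); print(' plank',np.round(np.nanmedian(P[m,2])*1000,1))
a=load('wrist')['color'][180:390,140:420,::-1]; b=load('side')['color'][110:215,220:360,::-1]
cv2.imwrite('pics/w3.png',np.hstack([cv2.resize(a,(400,300)),cv2.resize(b,(400,300))]))
E
```

```text
t 7.45 p [ 0.5404 -0.1572  0.1044] yaw_y 3.61 z [-7.e-04 -0.e+00 -1.e+00] F [-9.   3.9 14.9] op 0.0391 g 72.48621582984924
flange strip z [91.3 97.2 97.7 98.2 99. ] 647
plank z [88.8 89.4 89.9 90.3 90.9] 5593
side flange [ 91.7 114.  143.5] 44
 plank 290.8
scene flange [ 89.6 101.6 421.2] 22
 plank 276.6
```

View pics/w3.png

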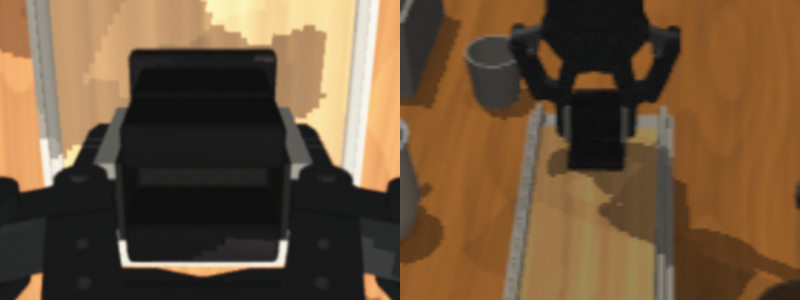

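The flange top is 7.8 mm above the plank, against 8 mm expected, so the stand is fully home. I'll ease the sideways force and start sliding slowly.

Emit:
{"method": "drive_tool", "body": {
  "steps": [
    {"translation":[0,-0.02,0],"angular":[0,0,0],"gripper":0},
    {"translation":[0,0,0],"angular":[0,0,0],"gripper":0},
    {"translation":[0,0,0],"angular":[0,0,0],"gripper":0},
    {"translation":[0.05,0,0],"angular":[0,0,0],"gripper":0},
    {"translation":[0.1,0,0],"angular":[0,0,0],"gripper":0},
    {"translation":[0.1,0,0],"angular":[0,0,0],"gripper":0},
    {"translation":[0.1,0,0],"angular":[0,0,0],"gripper":0}
  ]
}}

```text
t: 8.48
tool_pos: [0.5409, -0.1476, 0.1046]
tool_rot: [2.142, 2.282, -0.005]
contact_force: [-0.3, -10.6, 5.5]
opening: 0.0389
grip_force: 71.2
```

```bash
cat > q.py <<'E'
from h import *
a=np.radians(3.65); X=np.array([np.cos(a),np.sin(a)]); Y=np.array([-np.sin(a),np.cos(a)])
def ray(im,u,v,z):
    xd=np.array([(u-im['cx'])/im['fx'],(v-im['cy'])/im['fy']]); x=xd.copy()
    for _ in range(8): x=xd/(1+im['k1']*(x@x))
    d=np.array(im['R']).T@np.array([x[0],x[1],1]); c=-np.array(im['R']).T@im['t']
    return c+d*(z-c[2])/d[2]
def pointer(im):
    W=world(im); m=(W[...,2]>.1)&(W[...,2]<.118)&(abs(W[...,0]-.58)<.013)&(abs(W[...,1]-.294)<.02)
    v,u=np.where(m); r=[]
    for c in np.unique(u): 
        k=v[u==c]; r.append(ray(im,c,(k.min()+k.max())/2,.108)[:2]@Y)
    return np.median(r),len(r)
def end(im,s0):
    # steel end top edge: last pixel along plank with z near .09 (3D)
    W=world(im).reshape(-1,3); s=W[:,:2]@Y; t=W[:,:2]@X
    c=np.array([.5404,-.1568])@X
    m=(abs(W[:,2]-.09)<.005)&(abs(t-c)<.035)&(s<s0+.05); return np.percentile(s[m],[97,99,99.8]),W[m&(s>s0-.06),2].mean()
E
python3 - <<'E'
from q import *
pose()
for n in('scene','side'):
    im=grab(n); print(n,pointer(im),end(im,np.array([.521,.16])@Y))
E
```

```text
t 8.47 p [ 0.5409 -0.1476  0.1046] yaw_y 3.62 z [ 0.0063 -0.01   -0.9999] F [ -0.3 -10.6   5.5] op 0.0389 g 71.22706085443497
scene (np.float64(0.2558148173733307), 6) (array([0.1162466 , 0.12186456, 0.12342801]), np.float64(0.0891882534061913))
side (np.float64(0.2542043747223671), 16) (array([0.12023751, 0.12280636, 0.12383676]), np.float64(0.0901916949283483))
```

Emit:
{"method": "drive_tool", "body": {
  "force": 100,
  "steps": [
    {"translation":[0.1,0,0.05],"angular":[0,0,0],"gripper":0},
    {"translation":[0.15,0,0],"angular":[0,0,0],"gripper":0},
    {"translation":[0.15,0,0],"angular":[0,0,0],"gripper":0},
    {"translation":[0.15,0,0],"angular":[0,0,0],"gripper":0},
    {"translation":[0.15,0,0],"angular":[0,0,0],"gripper":0},
    {"translation":[0.15,0,0],"angular":[0,0,0],"gripper":0},
    {"translation":[0.15,0,0],"angular":[0,0,0],"gripper":0}
  ]
}}

```text
t: 9.45
tool_pos: [0.5401, -0.1092, 0.1048]
tool_rot: [2.139, 2.278, -0.005]
contact_force: [0.2, -14.4, 10.9]
opening: 0.0381
grip_force: 99.1
```

```bash
python3 - <<'E'
from q import *
p,R=pose(); print('s',p[:2]@Y)
im=grab('side'); print(end(im,.20)); im=grab('wrist'); P=world(im).reshape(-1,3); q=(P-p)@R
m=(abs(q[:,1])<.02)&(q[:,0]>.0215)&(q[:,0]<.0245); print('flange strip z',np.round(np.nanpercentile(P[m,2],[25,50,75])*1000,1),m.sum())
m=(abs(q[:,1])<.02)&(q[:,0]>.03)&(q[:,0]<.06); print('plank z',np.round(np.nanpercentile(P[m,2],[25,50,75])*1000,1))
E
```

```text
t 9.45 p [ 0.5401 -0.1092  0.1048] yaw_y 3.61 z [ 0.0101 -0.0135 -0.9999] F [  0.2 -14.4  10.9] op 0.0381 g 99.10173118114471
s -0.14333446089308124
(array([0.157465  , 0.16028115, 0.16154206]), np.float64(0.08991919936419115))
flange strip z [104.1 117.3 132.3] 3100
plank z [89.4 89.8 90.3]
```

```bash
python3 - <<'E'
from q import *
p,R=pose(); im=load('wrist'); P=world(im).reshape(-1,3); s=P[:,:2]@Y-p[:2]@Y; t=P[:,:2]@X-p[:2]@X; z=P[:,2]
b=(abs(t)<.017)&(s>.0)&(s<.035)
for lo in range(92,144,4):
    m=b&(z>lo/1e3)&(z<(lo+4)/1e3)
    if m.sum()>5: print(lo,m.sum(),np.round(np.percentile(s[m],[50,90,98])*1000,1))
m=(abs(t)<.017)&(z>.134)&(z<.15)&(abs(s)<.04); print('top',m.sum(),np.polyfit(s[m],z[m],1), np.percentile(s[m],[2,98]))
m=b&(z>.094)&(z<.1025)&(s>.0225); print('fl',np.polyfit(s[m],z[m],1),np.median(z[m]))
E
```

```text
t 9.55 p [ 0.54   -0.1084  0.1047] yaw_y 3.63 z [ 0.01   -0.012  -0.9999] F [  0.1 -11.9  11.4] op 0.0387 g 99.3733960390091
92 198 [24.8 25.  25.2]
96 812 [22.6 24.5 24.9]
100 210 [20.9 21.1 21.3]
104 240 [21.  21.2 21.4]
108 270 [21.  21.2 21.4]
112 278 [21.  21.3 21.4]
116 334 [21.  21.3 21.5]
120 331 [20.7 21.2 21.4]
124 338 [21.1 21.4 21.6]
128 415 [21.2 21.5 21.7]
132 449 [21.2 21.5 21.7]
136 508 [21.2 21.6 21.8]
140 3170 [16.2 20.6 21.3]
top 7456 [-0.01859636  0.14091185] [-0.0170961   0.02147526]
fl [-0.99395789  0.12071907] 0.09713347282568868
```

The stand tilts only about 0.01 rad and is still home. I'll carry on sliding with a little more downward push.

Emit:
{"method": "drive_tool", "body": {
  "steps": [
    {"translation":[0.15,0,0.03],"angular":[0,0,0],"gripper":0},
    {"translation":[0.15,0,0.03],"angular":[0,0,0],"gripper":0},
    {"translation":[0.15,0,0],"angular":[0,0,0],"gripper":0},
    {"translation":[0.15,0,0],"angular":[0,0,0],"gripper":0},
    {"translation":[0.15,0,0],"angular":[0,0,0],"gripper":0},
    {"translation":[0.15,0,0],"angular":[0,0,0],"gripper":0},
    {"translation":[0.15,0,0],"angular":[0,0,0],"gripper":0}
  ]
}}

```text
t: 10.42
tool_pos: [0.5378, -0.0714, 0.1049]
tool_rot: [2.134, 2.274, -0.015]
contact_force: [-6.3, -27.6, 21.9]
opening: 0.0383
grip_force: 100.2
```

Emit:
{"method": "drive_tool", "body": {
  "steps": [
    {"translation":[0.15,0,0],"angular":[0,0,0],"gripper":0},
    {"translation":[0.15,0,0],"angular":[0,0,0],"gripper":0},
    {"translation":[0.15,0,0],"angular":[0,0,0],"gripper":0},
    {"translation":[0.1,0,0],"angular":[0,0,0],"gripper":0},
    {"translation":[0.05,0,0],"angular":[0,0,0],"gripper":0}
  ]
}}

```text
t: 11.05
tool_pos: [0.5364, -0.0475, 0.1049]
tool_rot: [2.134, 2.275, -0.016]
contact_force: [-5.8, -29.1, 22.5]
opening: 0.0383
grip_force: 100.3
```

```bash
cat > r.py <<'E'
from q import *
p,R=pose(); print('s',p[:2]@Y)
for n in('scene','side'):
    im=grab(n); print(n,'pointer',pointer(im)); print(' end',end(im,.25))
im=grab('wrist'); P=world(im).reshape(-1,3); s=P[:,:2]@Y-p[:2]@Y; t=P[:,:2]@X-p[:2]@X; z=P[:,2]
m=(abs(t)<.017)&(abs(z-.0975)<.003)&(s>.0205)&(s<.0235); print('flange',np.median(z[m]))
m=(abs(t)<.035)&(abs(z-.09)<.01)&(s>.03)&(s<.2); print('plank slope',np.polyfit(s[m],z[m],1),m.sum())
E
python3 r.py
```

```text
t 11.05 p [ 0.5364 -0.0475  0.1049] yaw_y 3.66 z [ 0.0096 -0.0227 -0.9997] F [ -5.8 -29.1  22.5] op 0.0383 g 100.33825635910034
s -0.08150971901939688
scene pointer (np.float64(0.2558148173733307), 6)
 end (array([0.21504238, 0.22084106, 0.22221431]), np.float64(0.09037251544052721))
side pointer (np.float64(0.2542043747223671), 16)
 end (array([0.21924364, 0.22195797, 0.22268454]), np.float64(0.08997872228949491))
flange 0.09776831411419987
plank slope [0.00077165 0.08983667] 32393
```

Emit:
{"method": "drive_tool", "body": {
  "steps": [
    {"translation":[0.1,0,-0.04],"angular":[0,0,0],"gripper":0},
    {"translation":[0.12,0,-0.02],"angular":[0,0,0],"gripper":0},
    {"translation":[0.12,0,0],"angular":[0,0,0],"gripper":0},
    {"translation":[0.12,0,0],"angular":[0,0,0],"gripper":0},
    {"translation":[0.12,0,0],"angular":[0,0,0],"gripper":0}
  ]
}}

```text
t: 11.82
tool_pos: [0.5345, -0.0203, 0.1048]
tool_rot: [2.139, 2.278, -0.006]
contact_force: [-0.5, -17.7, 14.7]
opening: 0.0385
grip_force: 99.3
```

```bash
python3 r.py
```

```text
t 11.82 p [ 0.5345 -0.0203  0.1048] yaw_y 3.62 z [ 0.0096 -0.0138 -0.9999] F [ -0.5 -17.7  14.7] op 0.0385 g 99.3151929974556
s -0.0543135458245691
scene pointer (np.float64(0.2558148173733307), 6)
 end (array([0.2428714 , 0.24865217, 0.25035018]), np.float64(0.09048480708613711))
side pointer (np.float64(0.2542043747223671), 16)
 end (array([0.24663271, 0.24971889, 0.25065586]), np.float64(0.09015015358559893))
flange 0.09787069114373813
plank slope [0.00103062 0.08981654] 32375
```

Emit:
{"method": "drive_tool", "body": {
  "steps": [
    {"translation":[0.08,0,0],"angular":[0,0,0],"gripper":0},
    {"translation":[0,0,0],"angular":[0,0,0],"gripper":0},
    {"translation":[0,0,0],"angular":[0,0,0],"gripper":0},
    {"translation":[0,0,0],"angular":[0,0,0],"gripper":0}
  ]
}}

```text
t: 12.48
tool_pos: [0.5343, -0.0168, 0.1048]
tool_rot: [2.14, 2.279, -0.004]
contact_force: [-0.4, -16.7, 15.2]
opening: 0.0382
grip_force: 99.5
```

```bash
python3 r.py; python3 - <<'E'
from h import *
im=load('side'); A=ortho(im,.44,.64,.19,.34,.09,1900); B=ortho(im,.44,.64,.19,.34,.108,1900)
cv2.imwrite('pics/end.png',np.hstack([A,B])[...,::-1]); print(A.shape)
E
```

```text
t 12.47 p [ 0.5343 -0.0168  0.1048] yaw_y 3.62 z [ 0.0095 -0.0128 -0.9999] F [ -0.4 -16.7  15.2] op 0.0382 g 99.45431739091873
s -0.05078943033329296
scene pointer (np.float64(0.2558148173733307), 6)
 end (array([0.24715479, 0.25231823, 0.25424159]), np.float64(0.09051338080172057))
side pointer (np.float64(0.25416951247766273), 15)
 end (array([0.24941482, 0.25267837, 0.25352816]), np.float64(0.0901898920037696))
flange 0.09780830098526752
plank slope [0.00087059 0.08983419] 32207
(286, 381, 3)
```

View pics/end.png

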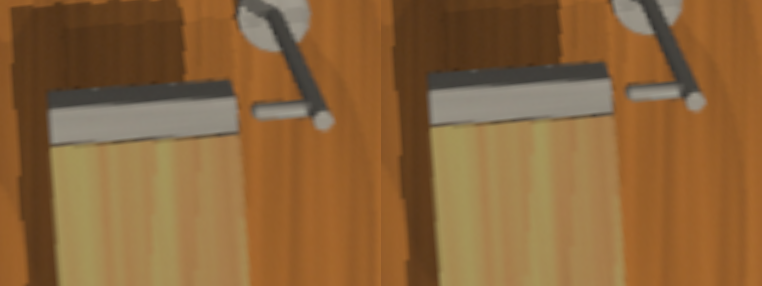

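In the left ortho the plank's end edge reaches row 96 beside the pointer, and in the right ortho the pointer's axis is at row 93. The end is therefore about 1–2 mm short, within tolerance. The plank is level (slope 0.001), the stand is home and the gripper is pressing down with 15 N, so I'll hand in.

```bash
python3 -c "
from h import *
pose(); print(ctrl.finish_job())"
```

```text
t 12.62 p [ 0.5343 -0.0168  0.1047] yaw_y 3.61 z [ 0.0094 -0.0127 -0.9999] F [ -1.5 -16.1  14.5] op 0.0385 g 99.45422172546387
the job is handed in; nothing more can be done
None
```

I handed the job in at 12.6 s: the stand is fully home in the socket, the plank's end measures about 1–2 mm short of the pointer line (8 mm allowed), and the gripper is still holding it level; no verdict came back.

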